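# Fit the reamer to a press-to-run citrus juicer and hold it pressed

### The job

Test the juicer with its small reamer: lift the smaller of the two white reamers up off its drying peg, lower it over the spindle in the juicer's bowl and turn it under light pressure until its slots drop over the spindle's cross pin and it sits fully home. Then keep pushing, so that the spring-loaded spindle goes down to the bottom of its travel or nearly so, and finish like that, still gripping the reamer and pressing it down (do not let go). Leave everything else where it stands.

Things in the scene. Friction and masses are not known exactly. Their poses are not given: they have to be found in the camera images.
- small_reamer_mid (a point): The small reamer: white plastic ribbed cone, point up, on one of the rack's pegs; 70 to 130 g. Point: its centre, on its axis; z up. 72 mm high (underside 36 mm below, blunt point 36 mm above). Lowest 4 mm: flange, 70 mm across. Above it upright sides, 50 mm across, end 4 mm above this point, then round in. Grip across those sides, fingertips just above the flange.
- small_reamer_hub (a point): Centre of the underside of the small reamer's hub, on its axis, 32 mm below its centre (the flange reaches 4 mm lower, hollow inside to 36 mm across). From here a round bore 18 mm across runs up 40 mm. In the hub's lowest 14 mm four slots, 10 mm wide, lie 90 degrees apart, along the reamer's x and y axes.
- large_reamer_mid (a point): The large reamer, on another peg: same shape and material, 88 mm high, 64 mm across the sides, 86 mm over the flange. Point: its centre, half-way up. Leave it.
- tin_mid (a point): Steel bar tin turned mouth down over the third peg, 104 mm high, 84 mm across at the bottom. Point: its centre. Leave it.
- rack: Drying rack, fixed: steel tray 130 x 360 mm, 20 mm rim. Origin: centre of its underside. Three upright pegs in a row on its y axis, at y = -115, 0, 115 mm; what hangs on which varies. A reamer's hub rests on a collar 40 mm above the table; the peg's 14 mm pin runs on up to 70 mm, inside the bore: lift 34 mm or more to clear it. Most finger room when closing along the rack's x axis.
- juicer: Citrus juicer, fixed: grey motor housing, steel foot, round steel bowl on top: rim 175 mm above the table, 178 mm across (172 inside), inner floor at 124 mm. Origin: on the spindle's axis, at table height. Spout and drip grid point along its -x.
- pin (a point): Centre of the cross pin of the upright drive spindle in the bowl, 165 mm above the table unless pressed (it moves down with it). Pin: level bar 6 mm thick, 26 mm long, through the spindle; lies within 45 degrees of the juicer's x axis, direction not given here but seen from above. The spindle resists turning with 0.3 N m. Hub underside on the pin: 3 mm above this point; home: 11 mm below.
- spindle_tip (a point): Top of the round steel spindle, 14 mm in diameter, 27 mm above the cross pin's centre; its last 5 mm taper to 7 mm across. Turning the reamer by up to 90 degrees always brings a pair of its slots over the cross pin (about 8 degrees of play each way); it then drops 14 mm and is home.
- press (a joint): How far the spindle is pushed down, in m: 0 up, 0.006 at its stop. A spring holds it up: about 4 N starts it moving, 10 N takes it to the stop. It gives way in the same manner when the hub is pushed down on the cross pin before it is home.
- bottle_mid (a point): Green glass bottle, 72 mm across, 210 mm high, beyond the work. Point: half-way up. Leave it.
- bowls_mid (a point): Stack of blue bowls, 144 mm across, 90 mm high, beyond the work. Point: half-way up. Leave it.
Things that resemble listed ones, but are neither listed nor needed, are in the scene too. Leave any green or yellow look-alike of the part that bears small_reamer_mid alone.

How it is judged (in metres and radians):
On the way, in this order (a step that is already met when the one before it is completed fails the run):
1. the small reamer is held in the fingers, lifted clear above its peg (z of small_reamer_mid in the frame of rack above 0.107 m and contact force between the fingers and small_reamer above 1 N), for 0.2 s.
2. it is home on the spindle: slots over the cross pin, upright (z of small_reamer_mid in the frame of pin below 0.0245 m and horizontal distance between small_reamer_mid and pin below 0.005 m and angle between small_reamer_mid's own z axis and vertical below 0.12 rad), for 0.2 s.
At the end, for the whole second after the job is handed in: Reamer home: centre under 24.5 mm above the pin's, within 5 mm of the axis, tilt under 0.12 rad; spindle down more than 4 of 6 mm; fingers on the reamer with more than 3 N; at rest. Large reamer moved under 20 mm; tin, bottle, bowls under 30 mm (all of step 2 and z of small_reamer_mid in the frame of pin above 0.015 m and value of joint press above 0.004 m and contact force between the fingers and small_reamer above 3 N and linear speed of small_reamer below 0.03 m/s and distance of large_reamer_mid from where it was at the start of the episode below 0.02 m and distance of each of tin_mid, bottle_mid, bowls_mid from where it was at the start of the episode below 0.03 m); the arm keeps its last pose, push and grip.
It fails at once if the large reamer is lifted or knocked off its peg (distance of large_reamer_mid from where it was at the start of the episode above 0.03 m).
It fails at once if the tin, the bottle or the bowls are knocked about (distance of any of tin_mid, bottle_mid, bowls_mid from where it was at the start of the episode above 0.04 m).
It also fails if it takes over 72 s, if anything falls off the work surface, if the arm or the gripper's body presses on something with over 40 N, if the wrist force passes 120 N, or if a joint passes its speed limit or range.

### The arm

A 6-joint arm with a two-finger parallel gripper is mounted at the origin on the work surface. World frame = base frame: x ahead of the robot, y to its left, z up, the work surface at z = 0. Lengths are in mm, angles in rad, forces in N, time in s.
With the tool pointing down it reaches from about 350 to 925 mm from the base axis. Payload 6.4 kg.
Tool frame: the origin (TCP) lies at the very end of the fingers, on their centre line; the grasp point (between the pads) lies 19 mm behind it; z points along the fingers, y is the line along which they close (so a half turn about z gives the same grasp; the last joint's range is limited). The gripper opens to 94 mm and grips with 3 to 60 N. Pads are 16 mm wide; open, the fingers measure 119 mm over their backs; the gripper's body (75 mm by 177 mm) begins 78 mm behind the grasp point.
Start: joints at [0.968, 0.245, 1.558, -0, 1.339, -0.174], TCP at [270.255, 591.165, 205.455] pointing down, gripper open.
Joint ranges: [-3.13, 3.13], [-1.02, 2.26], [0.13, 2.54], [-0.95, 4.09], [0.21, 2.88], [-2.74, 2.74]. Speed limits (rad/s): [2.57, 2.57, 3.14, 3.14, 3.14, 3.14].

### API

Orientations are given as a unit quaternion [x, y, z, w].
In Python, from plant import bot gives the robot as it stands. The module is installed in compiled form; this text tells all that it offers.
- The arm moves only by the tool drive_tool, never from a script. Its argument "series" is a list of rows, each a list of 3 entries, a list of its own where there are three numbers: the shift along the tool's x, y, z in m, then the turn about the tool's z in degrees, then the finger opening in m, from 0 to 0.094. A call has 1 to 20 rows; each row is the pose to reach, as a shift and turn from the pose commanded when the call began, along the tool's axes at that moment; what a row does not reach only later rows make up. A row lasts 1/12 s, in which the tool goes at most 41.7 mm and 7.16 degrees, less where a joint would pass 70% of its speed; a pose out of reach is approached as far as the arm can. A call with a gripper value outside its range is refused whole. The fingers move at their own pace and stop on an object; "force" is the grip in N (left out, the last holds). Time passes only in rows, so rows that repeat a pose let the fingers close. It gives the time, the measured TCP pose, the force, the opening and the grip force at its end, in the units of the state.
- bot.get_state(): the state, without advancing time (a new reading comes with each control period).
- bot.camera(name): name is "scene" or "top" or "wrist"; returns a dict with "pixels" (480x640x3 uint8, blue, green, red), "mtx" (3x3 intrinsics, pixels), "eye" and "rotation" of the camera in the world; the wrist camera has in their place "mount" (4x4, takes a point from camera to tool coordinates, whose origin is the TCP and whose axes are the flange's). Camera axes: x right, y up, looking along -z (the intrinsics and any distortion apply to the point x, -y, -z); pixel columns grow to the right and rows downward; lengths in mm; the calibration is good to about 2 mm. A picture is of the moment at which its call begins: read the wrist's pose just before it. There is no depth.
- bot.sign_off(): hands the job in; it is judged then, once.
Trained networks look in a picture, given as the dict that the camera call returned (one of the last four; its "shot" number tells which), for a name from the list of things; names that differ only in an ending like _2 or _b are one class to them, and where a whole thing is asked for, a point or a joint stands for the part that bears it (a point fixed in the world has none). Each returns a list of dicts, best first, with "conf" (0 to 1); they miss things now and then, are a little off and sometimes report something else, mostly with a low value. They report only what shows in the picture. A call takes as long as a camera call. They do not tell look-alikes from the thing itself.
- bot.search_frame(picture, name): "box" ([left, top, width, height] in pixels, round what is visible of it).
The state is a dict: "t": time; "qpos": joint angles; "joint_velocities": joint speeds; "joint_torque": joint torques, N m; "tcp_pos": TCP position; "ee_rot": TCP orientation; "contact_force": force on the tool from outside, world axes, zero at the start; "ft_torque": the same for the moment, N m; "finger_gap": opening from 0.0 (shut) to 1.0 (fully open); "finger_force": force on a finger pad.
Only numpy, scipy, OpenCV 4.12 (cv2) and the standard library are available. Lean on these libraries where they do the work, as an engineer would, in place of code of your own. Each camera call takes 0.05 s, during which the arm holds its last target. There are 200 camera calls.

## Working session

There is one attempt and no reset: what is moved stays moved. The work goes in short steps, Python scripts to look and compute and a tool call to move; the robot and the scene stay as the last step left them, time stands still between calls to the robot, and variables do not carry over. Pictures are saved under pics/ and viewed, at most 10 in all, crops included, and the job is handed in when it is done.

Besides the shell and the picture viewer there is one more tool, called as a command line: name --argument value ..., lists and objects as JSON in quotes. drive_tool: Moves the arm, as the interface text tells. Its arguments: {"type":"object","properties":{"series":{"type":"array","items":{"type":"array"}},"force":{"type":"number"}},"required":["series"]}

```bash
mkdir -p pics
cat > h.py <<'E'
import numpy as np, cv2
from plant import bot
from scipy.spatial.transform import Rotation as R
def cam(name):
    s=bot.get_state(); c=bot.camera(name); c['s']=s
    if name=='wrist':
        T=np.eye(4); T[:3,:3]=R.from_quat(s['ee_rot']).as_matrix(); p=np.array(s['tcp_pos'],float)
        T[:3,3]=p; M=T@np.array(c['mount'],float); c['E']=M[:3,3]; c['Rm']=M[:3,:3]
    else:
        c['E']=np.array(c['eye'],float); r=np.array(c['rotation'],float); c['Rm']=r if r.shape==(3,3) else R.from_quat(r).as_matrix()
    return c
def ray(c,uv):
    K=np.array(c['mtx']); d=np.linalg.inv(K)@[uv[0],uv[1],1]; return c['Rm']@[d[0],-d[1],-d[2]]
def onz(c,uv,z):
    d=ray(c,uv); return c['E']+d*(z-c['E'][2])/d[2]
def proj(c,P):
    q=c['Rm'].T@(np.array(P)-c['E']); q=np.array(c['mtx'])@[q[0],-q[1],-q[2]]; return q[:2]/q[2]
E
python3 - <<'E'
from h import *
s=bot.get_state(); print(s)
for n in ['scene','top']:
    c=cam(n); print(n,{k:v for k,v in c.items() if k not in('pixels','s','Rm','E')})
    cv2.imwrite(f'pics/{n}0.png',c['pixels'])
    for o in ['small_reamer_mid','large_reamer_mid','tin_mid','rack','juicer','pin','spindle_tip','bottle_mid','bowls_mid']:
        print(o,[(np.round(d['box']),round(d['conf'],2)) for d in bot.search_frame(c,o)])
E
```

```text
{'t': 0.0, 'qpos': array([ 9.67912231e-01,  2.45831133e-01,  1.55897397e+00,  1.80034381e-05,
        1.33870275e+00, -1.74086590e-01]), 'joint_velocities': array([-0.00076439, -0.00071861, -0.00085682, -0.00023546,  0.00056932,
       -0.00024343]), 'joint_torque': array([ 8.28104312e-04, -4.15843284e+01, -3.14599943e+01,  6.85005100e-02,
        3.33456765e-02, -1.28029628e-04]), 'tcp_pos': array([269.89850595, 590.66880907, 204.35598376]), 'ee_rot': array([ 2.12761919e-01,  9.77103602e-01, -8.82922959e-04, -3.70831062e-04]), 'contact_force': array([-0.56936503,  0.21224004, -1.29802229]), 'ft_torque': array([-0.03295826, -0.04058902, -0.03679201]), 'finger_force': 0.0, 'finger_gap': 0.9969011187771072}
scene {'mtx': array([[527.98777406,   0.        , 322.61716266],
       [  0.        , 527.98777406, 240.94668784],
       [  0.        ,   0.        ,   1.        ]]), 'eye': array([1343.86615499,  387.10186389,  914.32469135]), 'rotation': array([0.20915772, 0.33557652, 0.77189634, 0.4978127 ]), 'shot': 1}
small_reamer_mid [(array([411., 314.,  34.,  41.]), 0.94), (array([401., 24
[... 646 characters left out ...]
e': array([ 3.74056243e+02, -5.23845269e-01,  1.02562222e+03]), 'rotation': array([ 0.0786705 , -0.06762605, -0.66961271,  0.73542946]), 'shot': 2}
small_reamer_mid [(array([214., 325.,  37.,  37.]), 0.82), (array([156., 313.,  37.,  38.]), 0.81), (array([200., 242.,  38.,  40.]), 0.63)]
large_reamer_mid [(array([256., 244.,  40.,  46.]), 0.94)]
tin_mid [(array([129., 239.,  55.,  46.]), 0.62)]
rack [(array([130., 231., 179.,  77.]), 0.69)]
juicer [(array([396., 229., 113., 146.]), 0.58)]
pin []
spindle_tip [(array([452., 273.,  10.,  14.]), 0.52)]
bottle_mid [(array([361.,  88.,  37.,  70.]), 0.74)]
bowls_mid [(array([229.,  98.,  72.,  74.]), 0.71), (array([451., 274.,  13.,  11.]), 0.49)]
```

View pics/scene0.png

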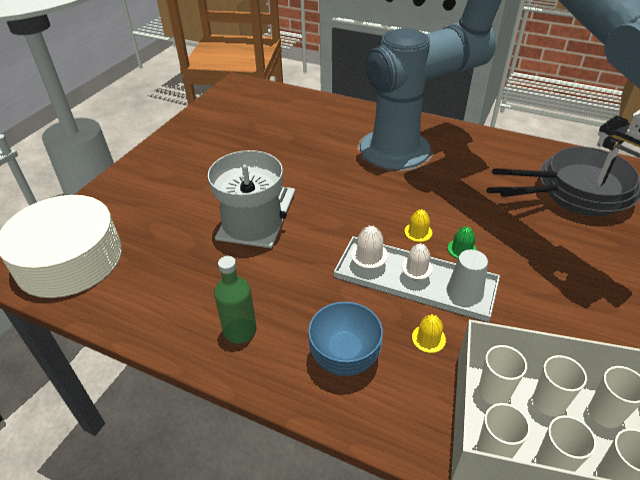

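View pics/top0.png

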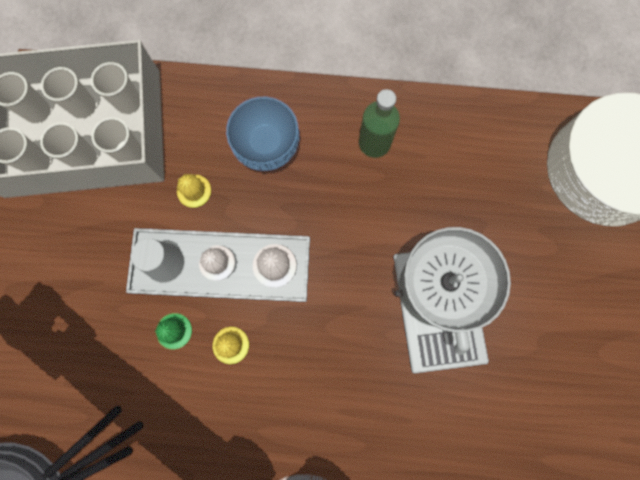

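The middle thing on the rack, near (217,262) in the top picture, is the small white reamer. The large one is at (274,265), the tin at (157,258), and the juicer spindle at (452,281). The yellow and green look-alikes stand on the table.

Run:
```python
from h import *
c=cam('top'); print('eye',c['E'])
cs=[onz(c,p,20) for p in [(134,230),(309,237),(305,300),(127,293)]]
for p in cs: print(p[:2])
C=sum(cs)/4; print('rack',C[:2],'yaxis',np.degrees(np.arctan2(*(cs[0]+cs[3]-cs[1]-cs[2])[1::-1])))
for n,p,z in [('small flange',(217,264),38),('small tip',(214,260),106),('large fl',(274,266),38),('juicer rim',(457,280),175),('spindle tip',(457,279.5),192),('yellow',(231,345),2),('green',(174,331),2),('yel2',(194,191),2)]: print(n,onz(c,p,z)[:2])
e=cam('scene'); print('scene small fl',onz(e,(418,279),38)[:2],'rim',onz(e,(246,173),175)[:2],'tiptop',onz(e,(249,164),192)[:2])
```

```text
eye [ 3.74056243e+02 -5.23845269e-01  1.02562222e+03]
[551.46652455 405.28033215]
[570.29044097  45.83898979]
[442.26691087  41.17893241]
[422.7352903  397.30924985]
rack [496.68979167 222.40187605] yaxis 93.06818937535736
small flange [495.3573928  221.67012403]
small tip [493.89703278 212.93202241]
large fl [501.95002771 108.38650306]
juicer rim [ 489.40593821 -218.48661477]
spindle tip [ 487.93339689 -214.09897155]
yellow [341.07934506 179.81515077]
green [357.46372922 297.26716205]
yel2 [650.23944393 299.76687182]
scene small fl [532.07067332 238.80867765] rim [ 498.22299165 -209.20398089] tiptop [ 483.8306751  -207.36128404]
```

drive_tool --series '[[[-0.358, -0.243, -0.06], 62, 0.094], [[-0.358, -0.243, -0.06], 62, 0.094], [[-0.358, -0.243, -0.06], 62, 0.094], [[-0.358, -0.243, -0.06], 62, 0.094], [[-0.358, -0.243, -0.06], 62, 0.094], [[-0.358, -0.243, -0.06], 62, 0.094], [[-0.358, -0.243, -0.06], 62, 0.094], [[-0.358, -0.243, -0.06], 62, 0.094], [[-0.358, -0.243, -0.06], 62, 0.094], [[-0.358, -0.243, -0.06], 62, 0.094], [[-0.358, -0.243, -0.06], 62, 0.094], [[-0.358, -0.243, -0.06], 62, 0.094], [[-0.358, -0.243, -0.06], 62, 0.094], [[-0.358, -0.243, -0.06], 62, 0.094], [[-0.358, -0.243, -0.06], 62, 0.094], [[-0.358, -0.243, -0.06], 62, 0.094]]'

```text
t: 2.43
tcp_pos: [494.0, 222.4, 265.2]
ee_rot: [0.685, 0.729, -0.0, -0.0]
contact_force: [-0.4, -0.5, 0.4]
finger_gap: 1.002
finger_force: 0.0
```

Run:
```python
from h import *
c=cam('wrist'); print(c['s']['tcp_pos'],R.from_quat(c['s']['ee_rot']).as_matrix().round(3)); print(np.array(c['mount']).round(2),c['mtx'])
cv2.imwrite('pics/w1.png',c['pixels'])
for o in ['small_reamer_mid','large_reamer_mid']: print(o,[(np.round(d['box']),round(d['conf'],2)) for d in bot.search_frame(c,o)])
print([proj(c,(495,221,z)) for z in (38,108)])
```

```text
[494.03118624 222.42637752 265.15226114] [[-0.062  0.998 -0.001]
 [ 0.998  0.062 -0.   ]
 [ 0.    -0.001 -1.   ]]
[[  -0.      0.97    0.25   71.74]
 [   1.      0.     -0.     -0.43]
 [  -0.      0.25   -0.97 -180.05]
 [   0.      0.      0.      1.  ]] [[336.15440979   0.         316.21187326]
 [  0.         336.15440979 234.9662281 ]
 [  0.           0.           1.        ]]
small_reamer_mid [(array([289., 182.,  56.,  59.]), 0.93), (array([414., 125.,  64.,  55.]), 0.69), (array([182., 110.,  59.,  58.]), 0.66), (array([170., 202.,  60.,  52.]), 0.61)]
large_reamer_mid [(array([285., 265.,  65.,  78.]), 0.76)]
[array([317.25336315, 211.04507018]), array([317.45020457, 223.15049046])]
```

View pics/w1.png

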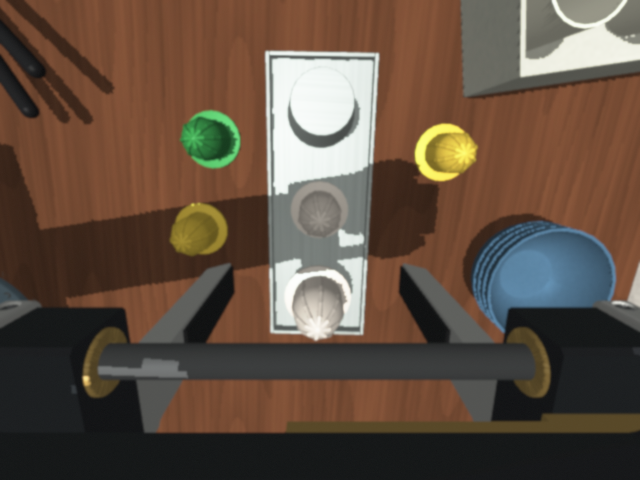

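drive_tool --series '[[[0, 0.0025, 0.04], 0, 0.094], [[0, 0.0025, 0.08], 0, 0.094], [[0, 0.0025, 0.12], 0, 0.094], [[0, 0.0025, 0.15], 0, 0.094], [[0, 0.0025, 0.18], 0, 0.094], [[0, 0.0025, 0.2], 0, 0.094], [[0, 0.0025, 0.215], 0, 0.094], [[0, 0.0025, 0.22], 0, 0.094], [[0, 0.0025, 0.22], 0, 0.094], [[0, 0.0025, 0.22], 0, 0.06]]' --force 10

```text
t: 3.42
tcp_pos: [497.8, 221.8, 46.2]
ee_rot: [0.686, 0.728, 0.0, 0.0]
contact_force: [0.6, 0.1, 0.2]
finger_gap: 0.961
finger_force: 0.0
```

drive_tool --series '[[[0, 0, 0], 0, 0.045], [[0, 0, 0], 0, 0.04], [[0, 0, 0], 0, 0.04], [[0, 0, 0], 0, 0.04], [[0, 0, 0], 0, 0.04], [[0, 0, 0], 0, 0.04], [[0, 0, 0], 0, 0.04]]' --force 10

```text
t: 4.0
tcp_pos: [497.4, 221.5, 45.7]
ee_rot: [0.686, 0.728, 0.0, 0.0]
contact_force: [-0.8, -0.9, 2.0]
finger_gap: 0.544
finger_force: 10.0
```

drive_tool --series '[[[0, 0, 0], 0, 0.04], [[0, 0, 0], 0, 0.04], [[0, 0, -0.01], 0, 0.04], [[0, 0, -0.025], 0, 0.04], [[0, 0, -0.045], 0, 0.04], [[0, 0, -0.065], 0, 0.04], [[0, 0, -0.09], 0, 0.04], [[0, 0, -0.12], 0, 0.04], [[0, 0, -0.15], 0, 0.04], [[0, 0, -0.18], 0, 0.04], [[0, 0, -0.2], 0, 0.04], [[0, 0, -0.21], 0, 0.04], [[0, 0, -0.21], 0, 0.04]]' --force 35

```text
t: 5.08
tcp_pos: [498.5, 221.7, 258.5]
ee_rot: [0.686, 0.728, 0.002, 0.001]
contact_force: [0.6, 1.1, -0.6]
finger_gap: 0.537
finger_force: 35.0
```

Run:
```python
from h import *
c=cam('wrist'); print(c['s']['tcp_pos'],R.from_quat(c['s']['ee_rot']).as_matrix().round(3),c['s']['finger_force'])
cv2.imwrite('pics/w2.png',c['pixels'])
```

```text
[498.49482769 221.74128168 258.45516259] [[-0.06   0.998  0.005]
 [ 0.998  0.06   0.001]
 [ 0.001  0.005 -1.   ]] 34.99975798884407
```

View pics/w2.png

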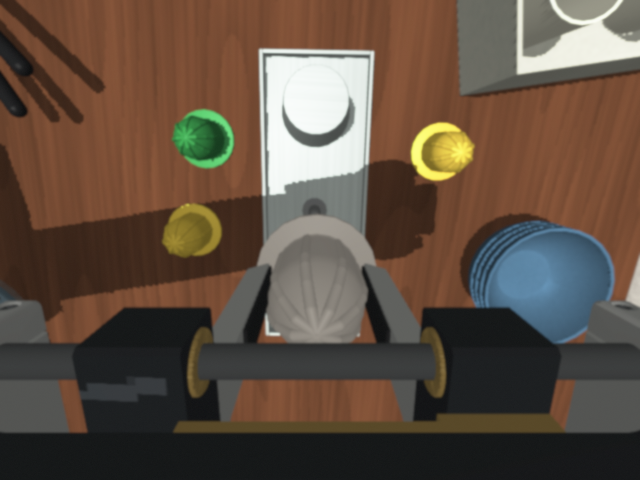

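The small reamer is in the fingers and off its peg (bare peg at (315,208)). Next I move past the juicer so the wrist camera sees the spindle.

drive_tool --series '[[[-0.53, -0.043, 0], 0, 0.04], [[-0.53, -0.043, 0], 0, 0.04], [[-0.53, -0.043, 0], 0, 0.04], [[-0.53, -0.043, 0], 0, 0.04], [[-0.53, -0.043, 0], 0, 0.04], [[-0.53, -0.043, 0], 0, 0.04], [[-0.53, -0.043, 0], 0, 0.04], [[-0.53, -0.043, 0], 0, 0.04], [[-0.53, -0.043, 0], 0, 0.04], [[-0.53, -0.043, 0], 0, 0.04], [[-0.53, -0.043, 0], 0, 0.04], [[-0.53, -0.043, 0], 0, 0.04], [[-0.53, -0.043, 0], 0, 0.04], [[-0.53, -0.043, 0], 0, 0.04], [[-0.53, -0.043, 0], 0, 0.04], [[-0.53, -0.043, 0], 0, 0.04], [[-0.53, -0.043, 0], 0, 0.04], [[-0.53, -0.043, 0], 0, 0.04]]'

```text
t: 6.63
tcp_pos: [486.2, -308.7, 255.0]
ee_rot: [0.685, 0.729, 0.0, -0.0]
contact_force: [0.1, -0.3, -1.3]
finger_gap: 0.538
finger_force: 35.0
```

Run:
```python
from h import *
c=cam('wrist'); print(c['s']['tcp_pos'],R.from_quat(c['s']['ee_rot']).as_matrix().round(3),c['s']['finger_force'],c['s']['finger_gap'])
for o in ['pin','spindle_tip','juicer']: print(o,[(np.round(d['box']),round(d['conf'],2)) for d in bot.search_frame(c,o)])
p=proj(c,(488,-215,180)); print(p); u,v=np.clip(p.astype(int),60,None); u=min(u,640-100);v=max(v,75)
np.save('w3.npy',c['pixels'])
cr=cv2.resize(c['pixels'][v-75:v+75,u-100:u+100],None,fx=4,fy=4,interpolation=cv2.INTER_CUBIC); print('crop origin',u-100,v-75)
cv2.imwrite('pics/w3.png',cr)
T=np.eye(4);T[:3,:3]=R.from_quat(c['s']['ee_rot']).as_matrix();T[:3,3]=c['s']['tcp_pos']
a=np.linspace(0,2*np.pi,361)
for ox in (-5,0,5):
    q=np.array([proj(c,(T@[ox+35*np.cos(t),35*np.sin(t),4.,1])[:3]) for t in a]); print(ox,'flange top row',q[:,1].min(),'cols',q[:,0].min(),q[:,0].max())
```

```text
[ 486.2131773  -308.67541536  254.98058832] [[-0.062  0.998 -0.001]
 [ 0.998  0.062  0.001]
 [ 0.001 -0.001 -1.   ]] 34.9998507136479 0.5380351535328963
pin [(array([316., 115.,  32.,  20.]), 0.96), (array([258., 209., 117., 129.]), 0.32)]
spindle_tip [(array([312., 112.,  36.,  24.]), 0.75)]
juicer [(array([183.,   0., 267., 235.]), 0.67)]
[327.18367779 118.52868151]
crop origin 227 43
-5 flange top row 226.2345850853977 cols 257.1525929904638 376.5344321675198
0 flange top row 217.48623321433814 cols 256.77675027981144 376.91052946063684
5 flange top row 208.6221099237571 cols 256.39614268710994 377.2913942707945
```

View pics/w3.png

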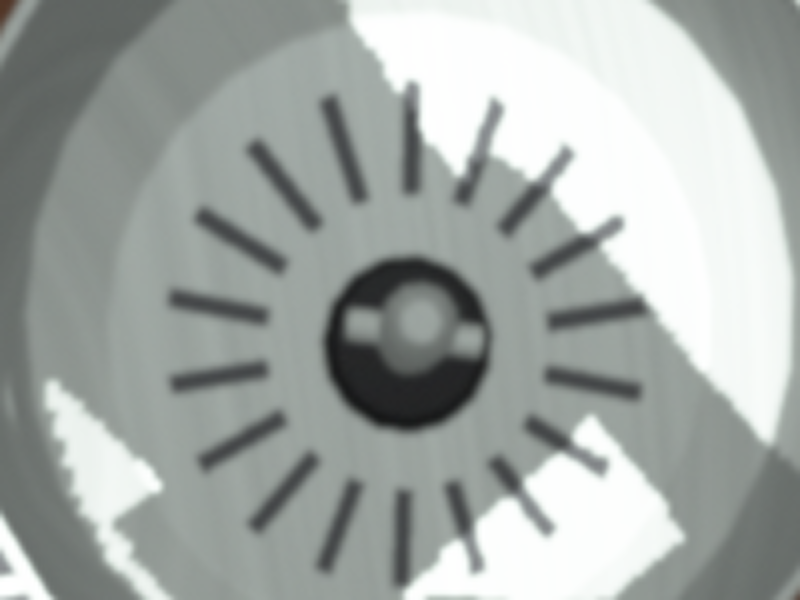

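Run:
```python
from h import *
c=cam('wrist')
for n,p,z in [('tip',(332.3,122),192),('pinc',(330.8,126.3),167),('hole',(329.3,128.8),124),('hole',(329.3,128.8),132)]: print(n,onz(c,p,z).round(1))
a,b=onz(c,(313.3,124.3),167),onz(c,(348.3,128.5),167); print('pin angle',np.degrees(np.arctan2(*(b-a)[1::-1])),np.linalg.norm(b-a))
t=cam('top')
for o in ['spindle_tip','pin']: print([(np.round(d['box']),round(d['conf'],2)) for d in bot.search_frame(t,o)])
Tm=R.from_quat(c['s']['ee_rot']).as_matrix()
for ox in (0,3):
  for dz in (4,6):
    q=np.array([proj(c,Tm@[ox+35*np.cos(t),35*np.sin(t),dz]+c['s']['tcp_pos']) for t in np.linspace(0,6.28,200)]); print(ox,dz,q[:,1].min(),q[:,0].min(),q[:,0].max())
cr=cv2.resize(c['pixels'][190:360,230:410],None,fx=3.5,fy=3.5,interpolation=cv2.INTER_CUBIC); cv2.imwrite('pics/w4.png',cr)
```

```text
tip [ 491.6 -218.9  192. ]
pinc [ 491.7 -220.1  167. ]
hole [ 492.2 -219.5  124. ]
hole [ 491.9 -219.9  132. ]
pin angle -3.0487486153271366 26.88024368629834
[]
[(array([447., 273.,  16.,  15.]), 0.66)]
0 4 217.48420877515505 256.7767200772515 376.9078669833856
0 6 216.78834673449217 257.3583658900484 376.31064628473376
3 4 212.17977262201055 256.54892339640094 377.13582947039686
3 6 211.53569127932855 257.13499791367497 376.5341198513493
```

View pics/w4.png

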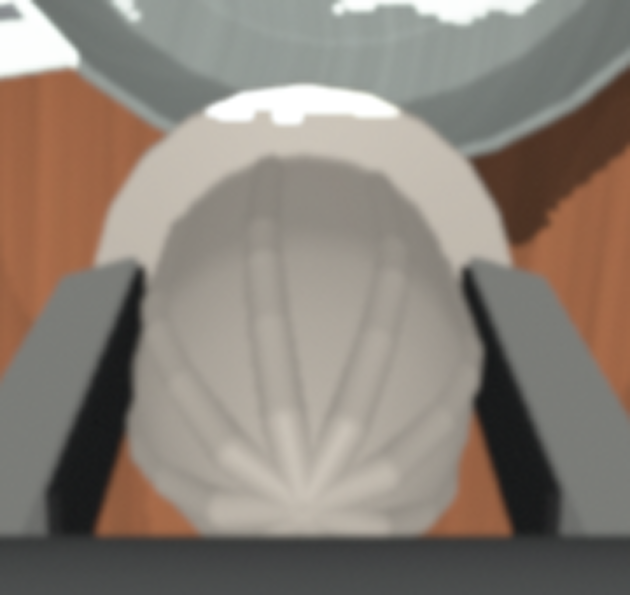

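drive_tool --series '[[[0.04, 0.005, 0], 0, 0.04], [[0.075, 0.01, 0], 0, 0.04], [[0.087, 0.011, 0], 0, 0.04], [[0.087, 0.011, 0], 0, 0.04], [[0.087, 0.011, 0], 0, 0.04], [[0.087, 0.011, 0], 0, 0.04], [[0.087, 0.011, 0], 0, 0.04]]'

```text
t: 7.62
tcp_pos: [491.8, -223.9, 255.5]
ee_rot: [0.686, 0.727, -0.0, 0.0]
contact_force: [-0.9, 0.1, -1.1]
finger_gap: 0.541
finger_force: 35.0
```

drive_tool --series '[[[0.0025, 0, 0.02], 0, 0.04], [[0.0025, 0, 0.04], 0, 0.04], [[0.0025, 0, 0.05], 0, 0.04], [[0.0025, 0, 0.055], 0, 0.04], [[0.0025, 0, 0.058], 0, 0.04], [[0.0025, 0, 0.061], 0, 0.04], [[0.0025, 0, 0.064], 0, 0.04], [[0.0025, 0, 0.067], 0, 0.04], [[0.0025, 0, 0.07], 0, 0.04], [[0.0025, 0, 0.07], 0, 0.04]]'

```text
t: 8.45
tcp_pos: [491.6, -220.0, 185.1]
ee_rot: [0.686, 0.728, -0.0, -0.0]
contact_force: [-0.2, 0.3, -0.6]
finger_gap: 0.539
finger_force: 35.0
```

drive_tool --series '[[[0, 0, 0.003], 0, 0.04], [[0, 0, 0.006], 0, 0.04], [[0, 0, 0.009], 0, 0.04], [[0, 0, 0.011], 0, 0.04], [[0, 0, 0.0125], 0, 0.04], [[0, 0, 0.0135], 0, 0.04], [[0, 0, 0.0135], 0, 0.04]]'

```text
t: 9.03
tcp_pos: [491.6, -220.1, 171.7]
ee_rot: [0.686, 0.728, -0.0, -0.0]
contact_force: [0.1, 0.2, -0.6]
finger_gap: 0.541
finger_force: 35.0
```

drive_tool --series '[[[0, 0, 0.001], 0, 0.04], [[0, 0, 0.002], 0, 0.04], [[0, 0, 0.003], 0, 0.04], [[0, 0, 0.0035], 0, 0.04], [[0, 0, 0.004], 0, 0.04], [[0, 0, 0.004], 0, 0.04]]'

```text
t: 9.53
tcp_pos: [491.7, -220.1, 167.8]
ee_rot: [0.686, 0.728, -0.0, -0.0]
contact_force: [0.5, 0.7, -0.9]
finger_gap: 0.538
finger_force: 35.0
```

drive_tool --series '[[[0, 0, 0.001], 0, 0.04], [[0, 0, 0.002], 0, 0.04], [[0, 0, 0.003], 0, 0.04], [[0, 0, 0.004], 0, 0.04], [[0, 0, 0.004], 0, 0.04]]'

```text
t: 9.95
tcp_pos: [491.6, -220.0, 163.6]
ee_rot: [0.686, 0.728, -0.0, -0.0]
contact_force: [0.2, -0.3, -0.3]
finger_gap: 0.544
finger_force: 35.0
```

drive_tool --series '[[[0, 0, 0.001], 0, 0.04], [[0, 0, 0.002], 0, 0.04], [[0, 0, 0.003], 0, 0.04], [[0, 0, 0.004], 0, 0.04], [[0, 0, 0.005], 0, 0.04], [[0, 0, 0.006], 0, 0.04], [[0, 0, 0.006], 0, 0.04]]'

```text
t: 10.53
tcp_pos: [491.8, -220.2, 158.4]
ee_rot: [0.686, 0.728, -0.0, 0.0]
contact_force: [-1.0, 1.5, 4.2]
finger_gap: 0.539
finger_force: 35.0
```

drive_tool --series '[[[0, 0, 0], 0, 0.04], [[0, 0, 0], 0, 0.04], [[0, 0, 0.001], 0, 0.04], [[0, 0, 0.002], 0, 0.04], [[0, 0, 0.003], 0, 0.04], [[0, 0, 0.004], 0, 0.04], [[0, 0, 0.004], 0, 0.04], [[0, 0, 0.004], 0, 0.04]]' --force 55

```text
t: 11.2
tcp_pos: [491.9, -220.4, 154.7]
ee_rot: [0.686, 0.728, -0.0, 0.0]
contact_force: [-3.9, 1.0, 8.5]
finger_gap: 0.533
finger_force: 55.0
```

drive_tool --series '[[[0, 0, 0.001], 0, 0.04], [[0, 0, 0.002], 0, 0.04], [[0, 0, 0.003], 0, 0.04], [[0, 0, 0.003], 0, 0.04], [[0, 0, 0.003], 0, 0.04]]'

```text
t: 11.62
tcp_pos: [492.0, -220.4, 153.0]
ee_rot: [0.686, 0.728, -0.0, 0.0]
contact_force: [-6.5, 3.4, 14.2]
finger_gap: 0.535
finger_force: 55.0
```

Run:
```python
from h import *
c=cam('wrist'); s=c['s']; print(s['contact_force'],s['ft_torque'],s['tcp_pos'],s['finger_force'],s['joint_velocities'].round(4))
cv2.imwrite('pics/w5.png',cv2.resize(c['pixels'][190:360,230:410],None,fx=3.5,fy=3.5,interpolation=cv2.INTER_CUBIC))
```

```text
[-6.51154614  3.40138547 14.17961158] [0.57067614 1.19818538 0.0031353 ] [ 492.02278196 -220.41136549  153.04028428] 55.00530147459358 [ 0.0024 -0.002   0.0015 -0.0011 -0.     -0.0016]
```

View pics/w5.png

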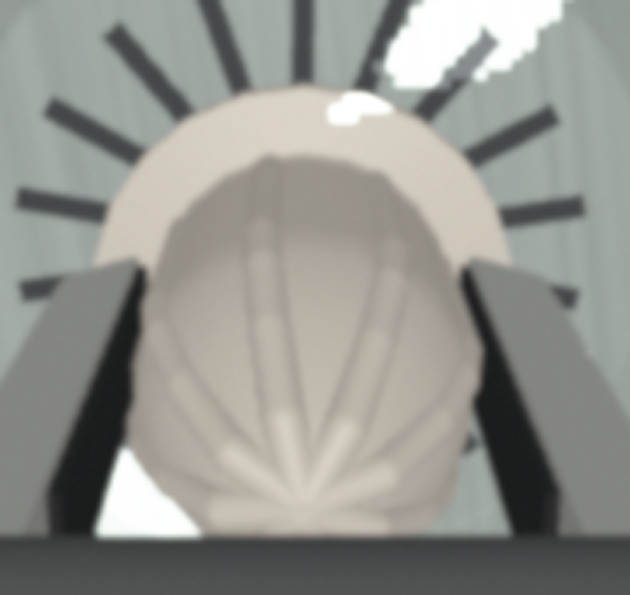

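The picture shows the reamer unchanged in the fingers: flange edge at crop row 85 and point at (303,510), as before. It has not slipped, so the TCP height of 153 mm means it is home with the spindle at its stop.

```bash
python3 -c "
from plant import bot
print(bot.sign_off())"
```

```text
the job is handed in; nothing more can be done
None
```

I handed the job in with the small reamer home on the spindle, still gripped at 55 N and pressed down with about 14 N, at the stop by the force and height readings; its slots dropped over the cross pin without any turning, and the sign-off gave no verdict.

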